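# Lock the wire guard onto the lantern

### The arm

A 6-joint arm with a two-finger parallel gripper is mounted at the origin on the work surface. World frame = base frame: x ahead of the robot, y to its left, z up, the work surface at z = 0. Lengths are in m, angles in rad, forces in N, time in s.
With the tool pointing down it reaches from about 0.35 to 0.975 m from the base axis. Payload 17.4 kg.
Tool frame: the origin (TCP) lies midway between the tips of the shut fingers; the grasp point (between the pads) lies 19 mm behind it; z points along the fingers, y is the direction in which the jaws open and shut (so a half turn about z gives the same grasp; the last joint's range is limited). The gripper opens to 85 mm and grips with 20 to 120 N. Pads are 22 mm wide; open, the fingers measure 114 mm over their backs; the gripper's body (76 mm by 85 mm) begins 54 mm behind the grasp point. The pads swing forward as they close: fully open they stand 13 mm farther back than shut.
Start: joints at [1.15, 0.116, 1.442, -0, 1.584, -0.038], TCP at [0.252, 0.626, 0.231] pointing down, gripper open.
Joint ranges: [-2.83, 2.83], [-0.83, 2.19], [0.07, 2.5], [-1.14, 4.28], [0.01, 3], [-2.97, 2.97]. Speed limits (rad/s): [1.89, 1.89, 2.22, 3.14, 3.14, 3.14].

### API

Orientations are given as [roll, pitch, yaw] about the fixed x, y, z axes, in that order (R = Rz(yaw) Ry(pitch) Rx(roll)).
In Python, from plant import env, vision gives the robot as it stands. Calls block until the motion is done:
- env.reach(position, orientation): joint-space move of the TCP to a pose.
- env.move_linear(position, feed=0.15, orientation=None, threshold=None): straight line of the TCP; orientation=None keeps the orientation; feed is the mean speed in m/s. With threshold (N) it stops when the force on the tool has changed by that much, and returns True; else False.
- env.move_joints(angles): joint-space move.
- env.grip(opening, newtons=None): finger opening in m; newtons is the grip in N (None keeps the last); returns when the fingers have stopped.
- env.dwell(seconds).
- env.solve_ik(position, orientation): joint angles nearest the present ones, or None.
- env.observe(): the state.
- vision.grab_frame(name): name is "side" or "top" or "wrist"; returns the picture (480x640x3 uint8, red, green, blue); there is no depth.
- vision.calibration(name): a dict with "mtx" (3x3 intrinsics, pixels), "world_from_camera" (4x4, takes a point from camera to world coordinates). Camera axes: x right, y up, looking along -z (the intrinsics and any distortion apply to the point x, -y, -z); pixel columns grow to the right and rows downward; lengths in m; the calibration is good to about 2 mm. A picture is of the moment at which its call begins: read the wrist's pose just before it. calibration takes no time and is no camera call; for the wrist camera it gives the pose at the moment of the call.
A pose or a line that the arm cannot do raises env.IKError and nothing moves.
- env.close_job(): hands the job in, once; it reports no verdict.
The state is a dict: "time": time; "qpos": joint angles; "qd": joint speeds; "joint_efforts": joint torques, N m; "ee_pos": TCP position; "orientation": TCP orientation; "ft_force": force on the tool from outside, world axes, zero at the start; "torque": the same for the moment, N m; "width": finger opening in m.
Only numpy, scipy, OpenCV 4.12 (cv2) and the standard library are available. Lean on these libraries where they do the work, as an engineer would, in place of code of your own. Each camera call takes 0.05 s, during which the arm holds its last target. There are 200 camera calls.

### The job

Pick up the wire guard by its orange handle and set it upright over the lamp of the yellow lantern so that its three lugs pass down through the gaps between the red hooks, then turn it clockwise (seen from above) under the hooks until the lugs drop into the locking notches, and let go. The notches are hidden under the hooks and you must feel for them: press and twist gently, never forcing the guard against the lantern, and leave the paint tin, tape measure and mug where they are.

Things in the scene. Friction and masses are not known exactly. Their poses are not given: they have to be found in the camera images.
- lantern: Lantern fixed to the table: yellow round base 160 mm across, 30 mm high; origin at the centre of its underside, z up. On it a black centring boss (88 mm across up to height 57 mm, tapering to 72 mm at 67 mm), then a white lamp 60 mm across, top at height 113 mm. Around the boss lie a steel collar and three red hooks.
- lantern_collar (a point): Centre of the collar's flat top at rest, on the lantern's axis, 45 mm above the table; axes as the lantern's. The steel collar (radius 56 to 66 mm) is sprung: it yields straight down 1 mm per 3 N, at most 5 mm. It has three notches 120 deg apart, 19 mm wide, 6 mm deep, hidden under the hooks, 30 to 75 deg clockwise (from above) from the gap centres: unmeasured, other at each start.
- lantern_gap (a point): Middle of one gap between the red hooks, 63 mm out along the lantern's own x, height 59 mm (top of the hook lips). Gaps at 0, 120, 240 deg from that x, each 30 deg wide. Lips: radius 58 to 69 mm, underside at height 55 mm; outer walls at radius 68 to 73 mm. A stop closes each gap's counter-clockwise side; clockwise, the way under the lips is free for about 90 deg.
- guard: Loose wire guard, an open cage of 0.2 to 0.45 kg, 127 mm high; origin at the centre of its open underside, z up. Foot: dark steel ring, radius 47 to 53 mm, 14 mm high, with three orange lugs at 0, 120, 240 deg from its own x, reaching to radius 64 mm, 12 mm wide, in the lowest 6 mm of its height. Six ribs (radius 50 mm) rise to a top disc 80 mm across, at height 86 to 92 mm.
- guard_centre (a point): The guard's centre, on its axis, 63.5 mm above its foot; axes as the guard's.
- guard_handle (a point): Centre of the guard's orange bar handle, on its axis, 120 mm above its foot: a level bar along the guard's x, 84 mm long, 14 mm wide (y), 14 mm high, on two posts (10 mm thick, at x = -36 and +36 mm), with 21 mm free below it down to the top disc. Can be pinched from above across its width.
- guard_foot (a point): Centre of the guard's open underside. It is about 44 mm above the table when the released guard stands on the collar's top, and about 38 mm when its lugs are down in the notches, where it can no longer be turned or lifted straight off.
- paint_tin_centre (a point): Bystander: centre of a small round paint tin, 90 mm across, 85 mm high.
- tape_measure_centre (a point): Bystander: centre of a blue and yellow tape measure, 68 x 36 x 62 mm.
- mug_centre (a point): Bystander: centre of a blue mug, 76 mm across, 85 mm high.
Things that resemble listed ones, but are neither listed nor needed, are in the scene too. There is more than one size of the guard; the job needs the middle-sized.

How it is judged:
On the way:
1. The guard stands upright on the collar, its lugs in the gaps between the hooks or under the lips (z of guard_foot in the frame of lantern below 0.049 m and horizontal distance between guard_foot and lantern below 0.006 m and angle between guard's own z axis and vertical below 0.08 rad), for 0.2 s.
At the end, for the whole second after the job is handed in: The guard is released and at rest over the lantern, upright within 0.05 rad, centred within 6 mm, with all three lugs down in the notches: its foot less than 40.5 mm above the lantern's underside (about 44 mm means it still stands on the collar's top). The tin, tape measure and mug have not moved (z of guard_foot in the frame of lantern below 0.0405 m and horizontal distance between guard_foot and lantern below 0.006 m and angle between guard's own z axis and vertical below 0.05 rad and linear speed of guard below 0.02 m/s and contact force between guard and the fingers below 0.1 N); the robot touches nothing.
It fails at once if The guard is forced against the lantern: more than 30 N between them (contact force between guard and lantern above 30 N).
It fails at once if The paint tin is moved more than 20 mm (distance of paint_tin_centre from where it was at the start of the episode above 0.02 m).
It fails at once if The tape measure is moved more than 20 mm (distance of tape_measure_centre from where it was at the start of the episode above 0.02 m).
It fails at once if The mug is moved more than 20 mm (distance of mug_centre from where it was at the start of the episode above 0.02 m).
It also fails if it takes over 61 s, if anything falls off the work surface, if the arm or the gripper's body presses on something with over 40 N, if the wrist force passes 120 N, or if a joint passes its speed limit or range.

## Working session

There is one attempt and no reset: what is moved stays moved. The work goes in short steps, each a Python script; the robot and the scene stay as the last script left them, time stands still between calls to the robot, and variables do not carry over. Pictures are saved under pics/ and viewed, about 8 in all and at most 12, crops included, and the job is handed in when it is done.

```bash
ls; mkdir -p pics; python3 - <<'E'
from plant import env, vision
import cv2, numpy as np
ims=[]
for n in ("top","side"):
    im=vision.grab_frame(n); cv2.imwrite(f"pics/{n}0.png",im[:,:,::-1]); c=vision.calibration(n); print(n,{k:np.round(v,4).tolist() if not isinstance(v,str) else v for k,v in c.items()})
s=env.observe(); print(s)
E
```

```text
pics
top {'mtx': [[550.7442, 0.0, 322.8242], [0.0, 550.7442, 242.6646], [0.0, 0.0, 1.0]], 'world_from_camera': [[0.0395, 0.9753, -0.2174, 0.3686], [-0.9992, 0.0382, -0.0105, 0.085], [-0.0019, 0.2176, 0.976, 0.9721], [0.0, 0.0, 0.0, 1.0]]}
side {'mtx': [[598.9395, 0.0, 323.2973], [0.0, 598.9395, 242.8848], [0.0, 0.0, 1.0]], 'world_from_camera': [[-0.9954, 0.03, -0.0914, 0.493], [-0.0938, -0.512, 0.8538, 0.8412], [-0.0212, 0.8584, 0.5125, 0.5397], [0.0, 0.0, 0.0, 1.0]]}
{'time': 0.1, 'qpos': array([ 1.15017124e+00,  1.16434535e-01,  1.44221587e+00, -2.24142726e-05,
        1.58401246e+00, -3.77972627e-02]), 'qd': array([-0.00089474, -0.00213961, -0.00074565, -0.00042116,  0.0016437 ,
        0.0008741 ]), 'joint_efforts': array([ 1.11943154e-03, -7.33674502e+01, -6.33787894e+01, -7.74474961e-05,
        5.28209246e-03, -3.90968819e-05]), 'ee_pos': array([0.25208143, 0.62596741, 0.23062754]), 'orientation': array([-3.14052235e+00, -1.80450025e-05,  2.75876454e+00]), 'ft_force': array([0.08163569, 0.43536439, 0.2589886 ]), 'torque': array([ 0.01811742, -0.03528325, -0.03060219]), 'width': 0.08546039262209751}
```

View pics/top0.png

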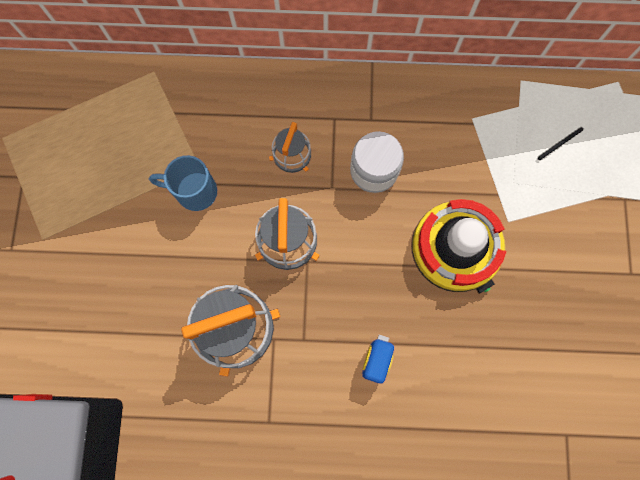

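View pics/side0.png

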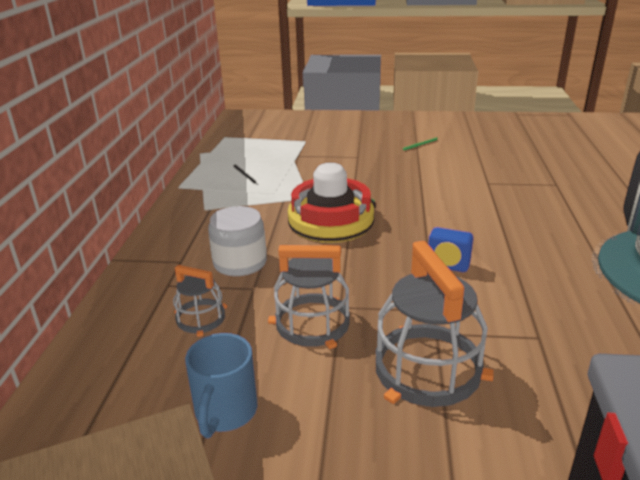

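Three guards appear in the top view: small at (291,148), middle at (285,235) and large at (228,325). The middle one fits, since its handle is about 52 px and 84 mm at that height should be about 54 px. I'll confirm it with a measurement and an enlarged crop.

```bash
cat > h.py <<'E'
import cv2, numpy as np
from plant import env, vision
def cast(px, z, c):
    """pixels (N,2) -> world points on plane z"""
    px=np.atleast_2d(np.asarray(px,float)); T=c["world_from_camera"]
    d=np.c_[px,np.ones(len(px))]@np.linalg.inv(c["mtx"]).T*[1,-1,-1]@T[:3,:3].T
    return T[:3,3]+d*((z-T[2,3])/d[:,2])[:,None]
def mask(im, lo, hi):
    return cv2.inRange(cv2.cvtColor(im,cv2.COLOR_RGB2HSV),lo,hi)
def blobs(m, amin=15):
    n,l,st,ce=cv2.connectedComponentsWithStats(m)
    return [(st[i,4],ce[i],l==i) for i in range(1,n) if st[i,4]>=amin]
ORANGE=((8,150,110),(18,255,255)); RED=((174,140,90),(180,255,255)); YEL=((22,150,90),(34,255,255))
def bar(m,z,c):
    ys,xs=np.nonzero(m); P=cast(np.c_[xs,ys],z,c)[:,:2]
    (cx,cy),(w,h),a=cv2.minAreaRect((P*1000).astype(np.float32))
    a=np.radians(a if w>h else a+90)
    return np.array([cx,cy])/1000, max(w,h), min(w,h), (a+np.pi/2)%np.pi-np.pi/2
E
python3 - <<'E'
from h import *
im=cv2.imread("pics/top0.png")[:,:,::-1].copy(); c=vision.calibration("top")
for a,ce,m in blobs(mask(im,*ORANGE)):
    print(a,np.round(ce,1),"z127:",[np.round(v,4) for v in bar(m,.127,c)],"z6",np.round(cast(ce,.006,c)[0,:2],4))
r=mask(im,*RED)|mask(im,(0,150,90),(4,255,255)); y=mask(im,*YEL)
for nm,m in(("red",r),("yel",y)):
    for a,ce,_ in blobs(m,60): print(nm,a,np.round(ce,1),np.round(cast(ce,.059 if nm=="red" else .03,c)[0],4))
for nm,px,z in (("tin",(378,155),.085),("tape",(379,360),.06),("mug",(190,182),.085)): print(nm,cast(px,z,c)[0].round(3))
A=cv2.resize(im[190:310,215:335],(400,400),interpolation=3);B=cv2.resize(im[185:305,400:520],(400,400),interpolation=3)
cv2.imwrite("pics/crop1.png",np.hstack([A,B])[:,:,::-1])
E
```

```text
206 [288.8 137.9] z127: [array([0.7299, 0.1565]), np.float64(60.9387), np.float64(11.6453), np.float64(-0.2634)] z6 [0.7826 0.1671]
22 [270.7 158. ] z127: [array([0.6947, 0.184 ]), np.float64(7.0109), np.float64(6.5181), np.float64(0.0592)] z6 [0.7413 0.1987]
23 [305.6 168.3] z127: [array([0.6793, 0.1267]), np.float64(8.2122), np.float64(7.2282), np.float64(-0.7693)] z6 [0.7235 0.1329]
491 [282.2 224.7] z127: [array([0.5835, 0.1591]), np.float64(88.4083), np.float64(14.3882), np.float64(0.0537)] z6 [0.6142 0.1702]
47 [258.4 256. ] z127: [array([0.5319, 0.194 ]), np.float64(11.4882), np.float64(9.7236), np.float64(0.5171)] z6 [0.5548 0.2095]
49 [314.9 256. ] z127: [array([0.5351, 0.1055]), np.float64(11.3464), np.float64(9.8809), np.float64(-0.4307)] z6 [0.5589 0.1086]
1000 [217.7 321.2] z127: [array([0.4273, 0.2487]), np.float64(115.0284), np.float64(22.3339), np.float64(-1.1994)] z6 [0.4366 0.2729]
80 [275.  313.8] z127: [array([0.4429, 0.1628]), np.float64(14.5307), np.float64(12.4917), np.float64(0.3623)] z6 [0.4534 0.174 ]
83 [224.1 371.5] z127: [array([0.354 , 0.2336]), np.float64(15.6722), np.float64(12.134), np.float64(1.4508)] z6 [0.3518 0.255 ]
red 541 [478.5 211.5] [ 0.6374 -0.1704  0.059 ]
red 597 [427.5 244.3] [ 0.5762 -0.0828  0.059 ]
red 553 [480.8 271.4] [ 0.5331 -0.172   0.059 ]
red 202 [ 31.5 397.1] [0.3007 0.5506 0.059 ]
yel 872 [439.6 260.7] [ 0.5544 -0.109   0.03  ]
yel 885 [459.1 244.7] [ 0.5841 -0.1434  0.03  ]
yel 68 [501.9 240.8] [ 0.594  -0.2183  0.03  ]
tin [0.723 0.006 0.085]
tape [ 0.381 -0.004  0.06 ]
mug [0.663 0.323 0.085]
```

View pics/crop1.png

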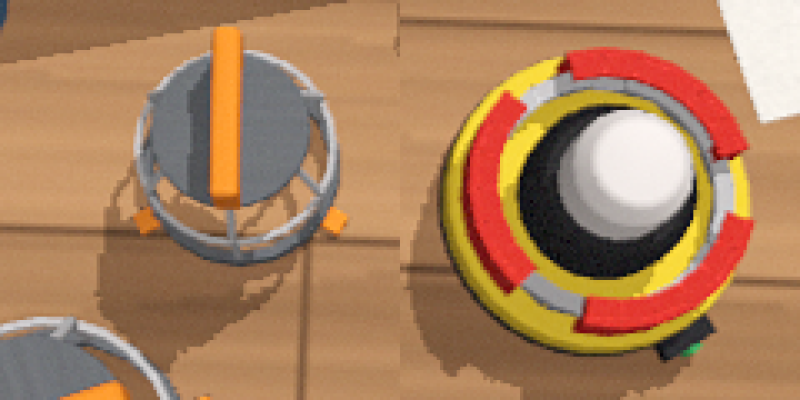

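Confirmed: the middle guard's bar measures 88 x 14 mm, and its centre is about (0.584, 0.159) with yaw about 0.045. The lantern is near (0.587, -0.145), with gaps at about (443,213), (500,240) and (446,273). Next I'll look at the lantern and the guard from the wrist camera.

```bash
python3 - <<'E'
from h import *
pi=np.pi
for y in (0.045,0.045+pi,0.045-pi):
    print("guard",y,env.solve_ik([.584,.159,.2],[pi,0,y]))
for y in np.radians([-180,-120,-60,0,60,120]):
    q=env.solve_ik([.585,-.145,.2],[pi,0,y]); print("lant",np.degrees(y).round(),None if q is None else np.round(q,2))
for n,p in (("lant",[.585,-.145,.33]),("guard",[.584,.159,.33])):
    env.reach(p,[pi,0,0.045+pi*0]); env.dwell(.3)
    c=vision.calibration("wrist"); im=vision.grab_frame("wrist"); cv2.imwrite(f"pics/w_{n}.png",im[:,:,::-1]); np.savez(f"w_{n}.npz",**c)
    s=env.observe(); print(s["time"],s["ee_pos"],s["orientation"],s["ft_force"],s["qpos"].round(2)); print(c["world_from_camera"].round(3).tolist(),c["mtx"].round(1).tolist())
A=cv2.imread("pics/w_lant.png");B=cv2.imread("pics/w_guard.png")
cv2.imwrite("pics/w2.png",np.hstack([cv2.resize(A,(400,300)),cv2.resize(B,(400,300))]))
E
```

```text
guard 0.045 [ 2.23674048e-01 -2.52382050e-02  1.63816505e+00 -4.44089210e-16
  1.52866581e+00  1.74947037e+00]
guard 3.186592653589793 [ 0.22367405 -0.0252382   1.63816505  0.          1.52866581 -1.39212228]
guard -3.096592653589793 [ 0.22367405 -0.0252382   1.63816505  0.          1.52866581 -1.39212228]
lant -180.0 [-0.29 -0.03  1.64  0.    1.53 -1.86]
lant -120.0 [-0.29 -0.03  1.64  0.    1.53 -2.9 ]
lant -60.0 [-0.29 -0.03  1.64 -0.    1.53  2.33]
lant 0.0 [-0.29 -0.03  1.64 -0.    1.53  1.29]
lant 60.0 [-0.29 -0.03  1.64 -0.    1.53  0.24]
lant 120.0 [-0.29 -0.03  1.64  0.    1.53 -0.81]
3.4167 [ 0.58501924 -0.14487196  0.32996821] [-3.14154811e+00  4.74665320e-05  4.52167287e-02] [-0.13619422 -0.47201333 -0.88715534] [-0.29 -0.05  1.45  0.    1.74  1.24]
[[0.044, 0.962, 0.27, 0.652], [-0.999, 0.043, 0.012, -0.141], [-0.0, -0.27, 0.963, 0.473], [0.0, 0.0, 0.0, 1.0]] [[362.6, 0.0, 321.5], [0.0, 362.6, 237.5], [0.0, 0.0, 1.0]]
4.9333 [0.58414924 0.1584469  0.3299897 ] [3.14156832e+00 1.60094048e-05 4.41573470e-02] [-0.24953802 -0.32635126  0.13362967] [ 0.22 -0.04  1.45 -0.    1.74  1.75]
[[0.043, 0.962, 0.27, 0.651], [-0.999, 0.041, 0.011, 0.162], [-0.0, -0.27, 0.963, 0.474], [0.0, 0.0, 0.0, 1.0]] [[362.6, 0.0, 321.5], [0.0, 362.6, 237.5], [0.0, 0.0, 1.0]]
```

View pics/w2.png

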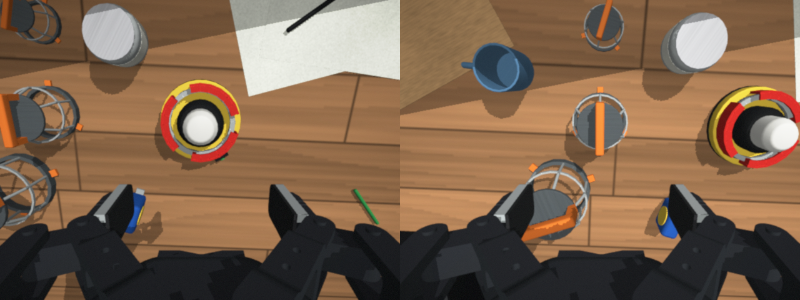

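```bash
cat > loc.py <<'E'
from h import *
def lantern(im,c):
    r=mask(im,*RED)|mask(im,(0,150,90),(4,255,255))
    arcs=sorted(blobs(r,100),key=lambda b:-b[0])
    P=[cast(np.argwhere(m)[:,::-1],.059,c)[:,:2] for a,ce,m in arcs]
    P=[p for p in P if np.linalg.norm(p.mean(0)-[.585,-.145])<.09]
    A=np.vstack(P); ctr=None
    (x,y),rad=cv2.minEnclosingCircle((A*1000).astype(np.float32)); ctr=np.array([x,y])/1000
    cen=np.mean([p.mean(0) for p in P],0)
    gaps=[]
    for p in P:
        d=p-ctr; rr=np.hypot(*d.T); m0=np.arctan2(*(p.mean(0)-ctr)[::-1])
        a=(np.arctan2(d[:,1],d[:,0])-m0+np.pi)%(2*np.pi)-np.pi
        gaps.append((np.degrees(m0+np.percentile(a,.5)).round(1),np.degrees(m0+np.percentile(a,99.5)).round(1),rr.min().round(4),rr.max().round(4)))
    w=mask(im,(0,0,170),(180,40,255)); W=[np.r_[np.mean(cast(np.argwhere(m)[:,::-1],.113,c),0)[:2],len(np.argwhere(m))] for a,ce,m in blobs(w,200)]
    print(len(P),"enc",ctr.round(4),round(rad,1),"cen",cen.round(4),"arcs",gaps)
    print("  white@113",[v.round(3) for v in W if np.linalg.norm(v[:2]-ctr)<.05])
E
python3 - <<'E'
from loc import *
L=lambda f:cv2.imread(f)[:,:,::-1].copy()
lantern(L("pics/top0.png"),vision.calibration("top"))
lantern(L("pics/w_lant.png"),dict(np.load("w_lant.npz")))
for f in("lant","guard"):
    c=dict(np.load(f"w_{f}.npz"));im=L(f"pics/w_{f}.png")
    for a,ce,m in blobs(mask(im,*ORANGE),12):
        b=bar(m,.127,c)
        if np.linalg.norm(b[0]-[.57,.16])<.09: print(f,a,ce.round(1),[np.round(v,4) for v in b],cast(ce,.006,c)[0].round(4))
E
```

```text
3 enc [ 0.5841 -0.1415] 76.0 cen [ 0.5823 -0.1417] arcs [(np.float64(47.1), np.float64(137.3), np.float64(0.056), np.float64(0.076)), (np.float64(-192.5), np.float64(-101.5), np.float64(0.0578), np.float64(0.076)), (np.float64(-72.7), np.float64(19.1), np.float64(0.0574), np.float64(0.076))]
  white@113 [array([ 5.82e-01, -1.40e-01,  9.56e+02])]
3 enc [ 0.581  -0.1424] 73.5 cen [ 0.5826 -0.1424] arcs [(np.float64(-70.1), np.float64(16.8), np.float64(0.0587), np.float64(0.0735)), (np.float64(46.2), np.float64(136.6), np.float64(0.0568), np.float64(0.0735)), (np.float64(-192.1), np.float64(-100.3), np.float64(0.0542), np.float64(0.0735))]
  white@113 [array([ 5.890e-01, -1.440e-01,  2.133e+03])]
lant 2010 [ 14.  196.3] [array([0.5853, 0.1485]), np.float64(83.9607), np.float64(39.3681), np.float64(0.0346)] [0.5587 0.2545 0.006 ]
guard 98 [320.1 143. ] [array([0.6447, 0.1631]), np.float64(9.2762), np.float64(7.1617), np.float64(-1.5279)] [0.6424 0.1634 0.006 ]
guard 1273 [319.  205.7] [array([0.5847, 0.1613]), np.float64(85.505), np.float64(13.9876), np.float64(0.0359)] [0.5631 0.1615 0.006 ]
guard 19 [277.4 213. ] [array([0.5765, 0.2017]), np.float64(8.2585), np.float64(2.2104), np.float64(0.4729)] [0.5511 0.2157 0.006 ]
guard 19 [361.6 213.6] [array([0.5796, 0.1201]), np.float64(8.3504), np.float64(2.2109), np.float64(-0.3879)] [0.555  0.1051 0.006 ]
guard 139 [305.5 284.9] [array([0.5025, 0.1721]), np.float64(13.5438), np.float64(11.8103), np.float64(0.385)] [0.4508 0.1757 0.006 ]
```

```bash
python3 - <<'E'
from h import *
pi=np.pi; G=[.5845,.160]; y=.038
env.reach([*G,.2],[pi,0,y]); env.move_linear([*G,.101],feed=.1,orientation=[pi,0,y],threshold=8)
s=env.observe(); print(s["time"],s["ee_pos"])
env.grip(0.0,45); s=env.observe(); print("w",s["width"],s["ft_force"],s["time"])
env.move_linear([*G,.125],feed=.08); env.dwell(.3); s=env.observe(); print("lift",s["width"],s["ft_force"],s["torque"],s["ee_pos"])
env.move_linear([*G,.29],feed=.2)
env.reach([.582,-.142,.29],[pi,0,np.radians(32.7)]); env.dwell(.4)
s=env.observe(); print(s["time"],s["ee_pos"],s["orientation"],s["qpos"].round(2),s["ft_force"],s["torque"])
ims=[]
for n in("side","wrist","top"):
    c=vision.calibration(n); im=vision.grab_frame(n); cv2.imwrite(f"pics/held_{n}.png",im[:,:,::-1]); np.savez(f"held_{n}.npz",**c); ims.append(cv2.resize(im,(400,300)))
cv2.imwrite("pics/held.png",np.hstack(ims[:2])[:,:,::-1])
E
```

```text
6.6583 [0.58485315 0.16009864 0.10178985]
w 0.013499355834032981 [-0.80067308  1.89119826  0.76068961] 7.3083
lift 0.012788498364916797 [ 0.4237369   0.16866148 -3.76811483] [-0.02640659 -0.02141661 -0.00241723] [0.58433077 0.15997957 0.12459308]
10.5917 [ 0.58209121 -0.14163059  0.29001987] [ 3.14156638e+00 -5.23827419e-05  5.71163981e-01] [-0.28 -0.06  1.53  0.    1.67  0.72] [ 0.71100949  0.40768756 -2.53144271] [-0.08030991 -0.07564642 -0.02615754]
```

View pics/held.png

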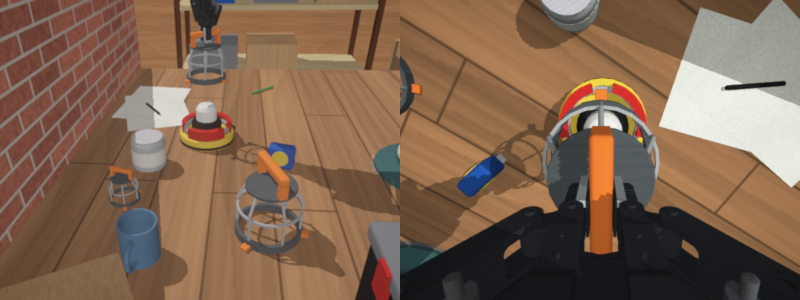

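The guard is held and upright above the lantern, with its front lug at about (320,152) in the full wrist frame. I'll check the offset and then descend with a force threshold.

```bash
python3 - <<'E'
from h import *
pi=np.pi; Y=np.radians(32.7); C=np.array([.582,-.142])
c=dict(np.load("held_wrist.npz")); im=cv2.imread("pics/held_wrist.png")[:,:,::-1].copy()
for a,ce,m in blobs(mask(im,*ORANGE),25):
    for z,nm in((.316,"bar"),(.195,"lug")):
        P=cast(np.argwhere(m)[:,::-1],z,c)[:,:2]-C; u=P@[np.cos(Y),np.sin(Y)]; v=P@[-np.sin(Y),np.cos(Y)]
        print(a,ce.round(),nm,"u",u.min().round(4),u.max().round(4),"v",v.min().round(4),v.max().round(4))
f0=env.observe()["ft_force"]
env.move_linear([*C,.185],feed=.12); env.dwell(.3)
s=env.observe(); f0=s["ft_force"]; print("f0",f0,s["ee_pos"],s["time"])
hit=env.move_linear([*C,.142],feed=.02,threshold=5)
s=env.observe(); print(hit,"foot z",s["ee_pos"][2]-.1015,s["ee_pos"],s["ft_force"]-f0,s["torque"],s["time"])
np.save("f0.npy",f0)
im=vision.grab_frame("side"); cv2.imwrite("pics/ins.png",cv2.resize(im[100:260,220:440],None,fx=3,fy=3)[:,:,::-1])
E
```

```text
101 [273. 160.] bar u 0.0499 0.0686 v 0.006 0.0238
101 [273. 160.] lug u 0.0315 0.0695 v 0.0107 0.0468
100 [374. 160.] bar u 0.0482 0.0686 v -0.0222 -0.0043
100 [374. 160.] lug u 0.0281 0.0695 v -0.0465 -0.0102
264 [ 27. 142.] bar u 0.0635 0.0684 v 0.091 0.097
264 [ 27. 142.] lug u 0.0592 0.0691 v 0.1832 0.1954
313 [321. 151.] bar u 0.0607 0.0656 v -0.0012 0.0045
313 [321. 151.] lug u 0.0534 0.0634 v -0.0039 0.0076
7521 [322. 302.] bar u -0.0329 0.0469 v -0.0055 0.0085
7521 [322. 302.] lug u -0.1365 0.0254 v -0.0125 0.0158
f0 [ 0.35958488  0.31934274 -2.50371499] [ 0.58212434 -0.1420202   0.1854001 ] 12.0667
True foot z 0.041730355714738876 [ 0.58191916 -0.14185829  0.14323036] [-1.71214032  0.49212254  5.93852477] [ 0.11881787 -0.00045712 -0.05750274] 13.975
```

View pics/ins.png

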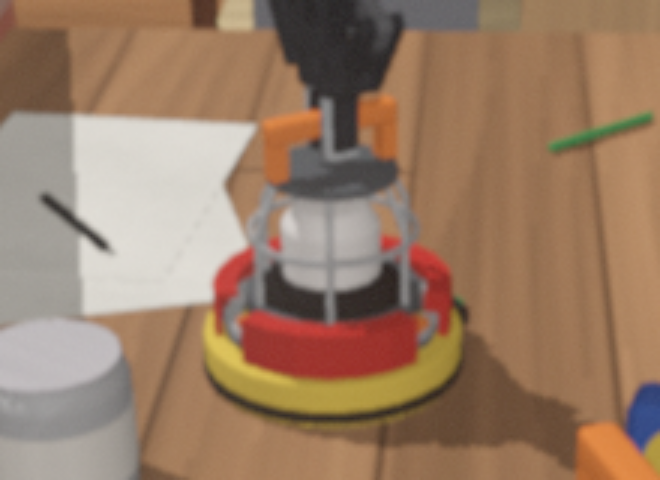

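The guard has passed through the gaps and stands on the collar, with the foot at about 42 mm under a 6 N press. Now I'll twist clockwise in small steps, watching press force and torque.

```bash
cat > twist.py <<'E'
from h import *
def state(f0):
    env.dwell(.08); r=[]
    s=env.observe(); return s,(s["ft_force"]-f0),s["torque"]
def twist(first,step,total,f0,Q6,fmin=2.,tmax=.5):
    """turn clockwise from joint-6 reference Q6; stop when the press vanishes or the torque rises"""
    a=first
    while a<=total:
        q=env.observe()["qpos"].copy() if a==first else q
        q[5]=Q6+np.radians(a); env.move_joints(q); s,f,t=state(f0)
        print(a,"t%.2f z%.4f"%(s["time"],s["ee_pos"][2]),"f",f.round(1),"tz %.2f"%t[2],"w%.4f"%s["width"])
        if f[2]<fmin or abs(t[2])>tmax: return a
        a+=step
E
python3 - <<'E'
from twist import *
f0=np.load("f0.npy"); s=env.observe(); Q6=s["qpos"][5]; np.save("Q6.npy",Q6)
env.move_linear([.582,-.142,s["ee_pos"][2]-.0007],feed=.02)
s,f,t=state(f0); print(f,t)
for a in (5,12,20,26):
    if twist(a,99,a,f0,Q6): break
else: twist(28,2,44,f0,Q6)
E
```

```text
[-1.76697378  0.20286107  6.88829688] [ 0.13817506  0.16331715 -0.02166153]
5 t14.69 z0.1428 f [-0.9  0.1  7.2] tz -0.20 w0.0129
12 t15.03 z0.1428 f [-1.  -0.7  6.8] tz -0.12 w0.0134
20 t15.37 z0.1428 f [-0.7 -0.8  7.3] tz -0.19 w0.0133
26 t15.70 z0.1428 f [-1.   0.2  7.1] tz -0.21 w0.0133
28 t16.03 z0.1428 f [-1.4 -0.4  7.1] tz 0.09 w0.0131
30 t16.37 z0.1428 f [-0.3 -0.3  6.6] tz 0.09 w0.0131
32 t16.70 z0.1427 f [-2.6 -0.8  5.9] tz -0.02 w0.0134
34 t17.03 z0.1427 f [-1.4  1.4  4.6] tz 0.06 w0.0128
36 t17.37 z0.1423 f [ 0.1 -0.4 -1. ] tz 0.06 w0.0129
```

The press vanished at 36°, so the lugs have entered the notches. I'll go 2° further to centre them, press down gently and check that the turn is blocked.

```bash
python3 - <<'E'
from twist import *
f0=np.load("f0.npy"); Q6=float(np.load("Q6.npy"))
twist(38,9,38,f0,Q6,fmin=-9)
hit=env.move_linear([.582,-.142,.1365],feed=.015,threshold=5)
s,f,t=state(f0); print("down",hit,s["ee_pos"],f.round(1),t.round(2),s["time"])
twist(40,2,44,f0,Q6,fmin=-9,tmax=.4)
s,f,t=state(f0); print(s["ee_pos"],f.round(1),t.round(2),s["time"])
E
```

```text
38 t17.70 z0.1423 f [ 1.5 -2.3  0.4] tz 0.16 w0.0133
down True [ 0.5824129  -0.14262961  0.13756606] [ 2.2 -4.   4.8] [-0.68 -0.53  0.26] 18.15
40 t18.48 z0.1376 f [ 1.9 -4.2  5.5] tz 1.04 w0.0132
[ 0.58244836 -0.14263393  0.1376298 ] [ 1.1 -4.6  5.5] [-0.66 -0.28  0.99] 18.5667
```

The turn is blocked at 40° (1.0 N m) and the foot is at about 36–37 mm, so the guard is locked. I'll relax the twist and press, release and retreat.

```bash
python3 - <<'E'
from twist import *
f0=np.load("f0.npy"); Q6=float(np.load("Q6.npy"))
twist(38,9,38,f0,Q6,fmin=-9)
env.move_linear([.5822,-.1423,.139],feed=.02); s,f,t=state(f0); print(s["ee_pos"],f.round(1),t.round(2))
env.grip(.05); env.dwell(.3); print(env.observe()["width"])
env.move_linear([.5822,-.1423,.26],feed=.1)
env.reach([.45,.1,.40],[np.pi,0,0.3]); env.dwell(.3); s=env.observe(); print(s["time"],s["ft_force"])
o=[]
for n in("side","top"):
    im=vision.grab_frame(n); cv2.imwrite(f"pics/end_{n}.png",im[:,:,::-1]); c=vision.calibration(n)
    o.append(cv2.resize(im,(400,300)) if n=="side" else cv2.resize(im[140:320,360:600],(400,300)))
    if n=="top":
        for a,ce,m in blobs(mask(im,*ORANGE),100):
            if ce[0]>380: 
                for z in(.165,.171): print(z,[np.round(v,4) for v in bar(m,z,c)])
cv2.imwrite("pics/end.png",np.hstack(o)[:,:,::-1])
E
```

```text
38 t18.90 z0.1376 f [ 1.9 -2.9  5.7] tz 0.30 w0.0131
[ 0.58212058 -0.14234755  0.13882526] [ 1.8 -3.8  2.1] [-0.72 -0.54  0.25]
0.05004554840480276
22.8167 [0.20468919 1.80233359 0.56983736]
0.165 [array([ 0.5819, -0.1394]), np.float64(90.2461), np.float64(19.5313), np.float64(-0.0897)]
0.171 [array([ 0.5803, -0.1377]), np.float64(89.5752), np.float64(19.3861), np.float64(-0.0897)]
```

View pics/end.png

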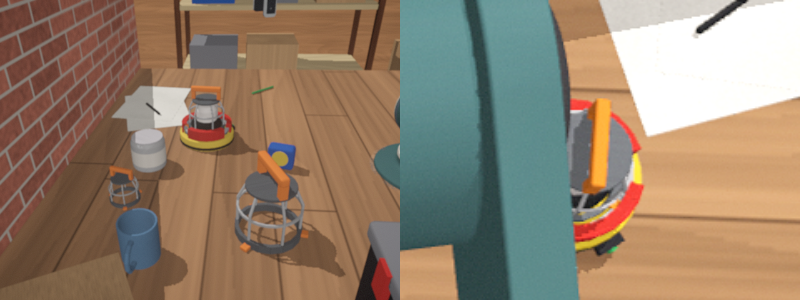

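The guard sits over the lantern. I'll verify its height and level by touching the handle top gently with shut fingers: about 0.165 if locked, 0.171 if not.

```bash
python3 - <<'E'
from h import *
pi=np.pi; C=np.array([.5822,-.1423]); Y=-.09; u=np.array([np.cos(Y),np.sin(Y)])
env.grip(0.0,30); env.reach([*C,.24],[pi,0,Y]); 
for d in(0,.028,-.028):
    p=C+d*u; env.move_linear([*p,.19],feed=.1); env.dwell(.2)
    f0=env.observe()["ft_force"]; h=env.move_linear([*p,.16],feed=.015,threshold=4); s=env.observe()
    print(d,h,s["ee_pos"].round(4),(s["ft_force"]-f0).round(1),s["time"])
    env.move_linear([*p,.19],feed=.1)
env.move_linear([*C,.26],feed=.15); env.reach([.4,.35,.40],[pi,0,0.3]); env.dwell(.3)
im=vision.grab_frame("top"); cv2.imwrite("pics/fin.png",im[:,:,::-1]); sd=vision.grab_frame("side"); cs=vision.calibration("side");c=vision.calibration("top")
for a,ce,m in blobs(mask(im,*ORANGE),100):
    if ce[0]>380: print([np.round(v,4) for v in bar(m,.165,c)],"bar px",ce.round(1))
from itertools import chain
for nm,px,z in (("tin",(378,155),.085),("tape",(379,360),.06),("mug",(190,182),.085)):
    x,y=px; a=cv2.imread("pics/top0.png")[y-40:y+40,x-40:x+40].astype(int); b=im[y-40:y+40,x-40:x+40,::-1].astype(int); print(nm,"mean diff",np.abs(a-b).mean().round(2))
cv2.imwrite("pics/fin2.png",np.hstack([cv2.resize(im,(400,300)),cv2.resize(sd[120:270,230:430],(400,300))])[:,:,::-1]); print(env.observe()["time"])
E
```

```text
0 True [ 0.5822 -0.1423  0.1627] [-1.   0.9  4.3] 27.1417
0.028 True [ 0.6102 -0.1449  0.1627] [-0.2  0.2  5.8] 29.825
-0.028 True [ 0.5543 -0.1398  0.1627] [ 0.5 -0.5  4.8] 32.775
[array([ 0.582 , -0.1389]), np.float64(90.2835), np.float64(20.8571), np.float64(-0.0962)] bar px [478.7 226.8]
tin mean diff 1.9
tape mean diff 2.21
mug mean diff 2.34
36.2083
```

View pics/fin2.png

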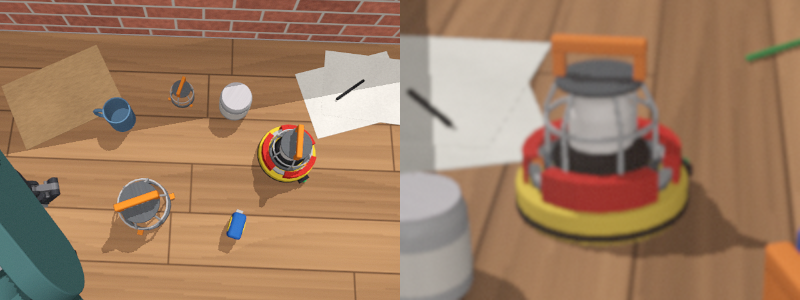

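The handle top reads 0.1627 m at all three points under about 5 N. Allowing for collar yield, that matches the locked height of about 0.165, and it is level. The tin, tape measure and mug have not moved, so I'm handing in.

```bash
python3 -c "
from plant import env
env.close_job()"
```

```text
the job is handed in; nothing more can be done
```

I fitted the middle-sized guard over the lantern and turned it clockwise until its lugs dropped into the notches. Then I let go and handed the job in at about 36 s. No verdict was reported.

- **Insertion:** I gripped the orange handle at 45 N. The lugs passed through the gaps, and the guard stood on the collar under a press of about 6 N.
- **Locking:** The press force vanished at about 36° of turn. The guard then went down to a foot height of about 36–37 mm while pressed, and further turning was blocked at 40°. The highest twist I read was about 1.0 N m, above the 0.4 N m I had set as a stop. The highest press I read was about 7 N.
- **Last checks:** After release I touched the handle top lightly at three points. All read 0.1627 m under about 5 N, so the bar is level along its length and at the locked height (0.165 m locked, 0.171 m unlocked). In the before and after pictures the tin, tape measure and mug look unmoved.
- **Disagreement:** The top camera puts the handle centre about 3 mm in y from my lantern centre. I think that comes from the handle's visible side face, because the bar measured 21 mm wide instead of 14 mm, and I did not check it further. It is within the 6 mm limit either way.

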